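# Read the temperature of the black-banded canister

## Robot

A 7-joint arm with a two-finger parallel gripper is mounted at the origin on the work surface. World frame = base frame: x ahead of the robot, y to its left, z up, the work surface at z = 0. Lengths are in m, angles in rad, forces in N, time in s.
With the tool pointing down it reaches from about 0.425 to 0.95 m from the base axis. Payload 4.7 kg.
Tool frame: the origin (TCP) lies midway between the tips of the shut fingers; the grasp point (between the pads) lies 19 mm behind it; z points along the fingers, y is the direction in which the jaws open and shut (so a half turn about z gives the same grasp; the last joint's range is limited). The gripper opens to 85 mm and grips with 20 to 120 N. Pads are 22 mm wide; open, the fingers measure 114 mm over their backs; the gripper's body (76 mm by 85 mm) begins 54 mm behind the grasp point. The pads swing forward as they close: fully open they stand 13 mm farther back than shut.
Start: joints at [-1.357, 0.469, -0.049, 1.532, 0.024, 1.141, -0.082], TCP at [0.162, 0.655, 0.231] pointing down, gripper open.
Joint ranges: [-2.59, 2.59], [-0.33, 1.99], [-1.39, 1.29], [0.1, 2.45], [-1.04, 4.18], [0.21, 1.99], [-2.66, 2.66]. Speed limits (rad/s): [2.57, 2.57, 3.14, 3.14, 3.14, 3.14, 3.14].

## Interface

Orientations are given as a 3x3 rotation matrix whose columns are the frame's x, y, z axes.
In Python, from station import robot, sensors, cams, ticket gives the robot as it stands. Calls block until the motion is done:
- robot.goto(position, orientation): joint-space move of the TCP to a pose.
- robot.servo_line(position, rot=None, max_speed=0.15, force_limit=None): straight line of the TCP; rot=None keeps the orientation; max_speed is the mean speed in m/s. With force_limit (N) it stops when the force on the tool has changed by that much, and returns True; else False.
- robot.goto_joints(angles): joint-space move.
- robot.set_gripper(opening, grip_force=None): finger opening in m; grip_force is the grip in N (None keeps the last); returns when the fingers have stopped.
- robot.pause(seconds).
- robot.ik(position, orientation): joint angles nearest the present ones, or None.
- sensors.get_state(): the state.
- cams.snapshot(name): name is "side" or "top"; returns a dict with "pixels" (480x640x3 uint8, blue, green, red), "range_z" (480x640 float32, m along the optical axis (not along the pixel's ray), 0 where there is no reading), "intrinsics" (3x3 intrinsics, pixels), "k1" (the pictures are not rectified: a ray, as slopes to the right and down, at radius r is drawn at 1 + k1 r^2 times it, then the intrinsics apply), "rvec" (rotation vector, rad) and "tvec" (3), from world to camera coordinates, as OpenCV has them. Camera axes: x right, y down, z forward; pixel columns grow to the right and rows downward; lengths in m; the calibration is good to about 2 mm. A picture is of the moment at which its call begins.
A pose or a line that the arm cannot do raises robot.PlanningError and nothing moves.
- ticket.sign_off(): hands the job in, once; it reports no verdict.
The state is a dict: "time_s": time; "joint_positions": joint angles; "joint_vel": joint speeds; "effort": joint torques, N m; "tcp_pos": TCP position; "orientation": TCP orientation; "wrist_force": force on the tool from outside, world axes, zero at the start; "torque": the same for the moment, N m; "gripper_width": finger opening in m.
Only numpy, scipy, OpenCV 4.12 (cv2) and the standard library are available. Lean on these libraries where they do the work, as an engineer would, in place of code of your own. Each camera call takes 0.05 s, during which the arm holds its last target.

## Task

Take the yellow infrared thermometer off its cork mat and check the steel canister with the black band: hold the thermometer level with its window pointing straight at the middle of the black band, about 8 cm away from it, and keep it still there for two seconds. Then lower it back onto the middle of the cork mat, lying flat with its display up, and let go. Leave the two canisters where they stand.

Things in the scene. Friction and masses are not known exactly. Their poses are not given: they have to be found in the camera images.
- thermometer: Infrared thermometer stick, 170 mm long, 32 wide, 32 high, 0.13 to 0.21 kg, lying flat on the cork mat: a yellow bar (x -85 to +65 mm) with a round black nose at the front (26 mm across, x 65 to 85); grey display and red button on top. Origin: middle of its length, on its underside, near its centre of mass; x towards the nose, z up out of the display. Grip it across its width (y) near the middle.
- window (a point): The thermometer's red window, in the tip of the black nose: 85 mm ahead of the thermometer's origin and 16 mm above its underside. Same axes as the thermometer; it looks along +x.
- cork_mat: Fixed cork mat, 200 by 100 mm, 4 mm thick. Origin: centre of its underside, on the granite surface at z = 0; x along its length, z up. The thermometer starts on it, nose pointing roughly away from the robot.
- black_band (a point): Middle of the black band: the point on the canister's upright axis 60 mm above the granite. Loose round steel tin, 93 mm across, 116 mm high with its black lid knob, 0.7 kg; the band runs all round, 40 to 80 mm above the granite, so it can be aimed at from any side; the band's surface is 46 mm from this point.
- blue_canister: The other canister, the same but with a blue band and a blue lid knob: not to be measured. Origin: centre of its underside, z up.

How it is judged:
On the way, in this order (a step that is already met when the one before it is completed fails the run):
1. held level (14 degrees) and still (30 mm/s, 0.2 rad/s) for 1.5 s, window 30 to 160 mm from the black band, line of sight within 20 mm of the middle of the band (x of black_band in the frame of window between 0.075 and 0.205 m and y of black_band in the frame of window between -0.02 and 0.02 m and z of black_band in the frame of window between -0.02 and 0.02 m and angle between thermometer's own z axis and vertical below 0.25 rad and linear speed of thermometer below 0.03 m/s and angular speed of thermometer below 0.2 rad/s), for 1.5 s.
2. lowered to within 10 mm of the mat, flat, while still held (x of thermometer in the frame of cork_mat between -0.06 and 0.06 m and y of thermometer in the frame of cork_mat between -0.04 and 0.04 m and angle between thermometer's own z axis and vertical below 0.2 rad and z of thermometer in the frame of cork_mat below 0.014 m and contact force between the fingers and thermometer above 0.5 N), for 0.05 s.
At the end, for the whole second after the job is handed in: Thermometer released, at rest, flat on the cork mat, display up (within 11 degrees), its middle within 60 mm along and 40 mm across of the mat's centre, underside within 4 mm of the mat; both canisters within 15 mm of their starts (x of thermometer in the frame of cork_mat between -0.06 and 0.06 m and y of thermometer in the frame of cork_mat between -0.04 and 0.04 m and angle between thermometer's own z axis and vertical below 0.2 rad and z of thermometer in the frame of cork_mat below 0.008 m and linear speed of thermometer below 0.02 m/s and distance of each of black_band, blue_canister from where it was at the start of the episode below 0.015 m); the robot touches nothing.
It fails at once if a canister is knocked over (angle between any of black_band, blue_canister's own z axis and vertical above 0.35 rad).
It fails at once if a canister is shoved more than 30 mm from its place (distance of any of black_band, blue_canister from where it was at the start of the episode above 0.03 m).
It also fails if it takes over 40 s, if anything falls off the work surface, if the arm or the gripper's body presses on something with over 40 N, if the wrist force passes 120 N, or if a joint passes its speed limit or range.

## Working session

There is one attempt and no reset: what is moved stays moved. The work goes in short steps, each a Python script; the robot and the scene stay as the last script left them, time stands still between calls to the robot, and variables do not carry over. Pictures are saved under pics/ and viewed, and the job is handed in when it is done.

```bash
ls; mkdir -p pics
python3 - <<'E'
from station import robot,sensors,cams
import cv2,numpy as np
s=sensors.get_state();print(s['time_s'],s['tcp_pos'],s['orientation'],s['gripper_width'])
for n in('top','side'):
    d=cams.snapshot(n);cv2.imwrite(f'pics/{n}0.png',d['pixels']);np.savez(f'{n}0.npz',**d)
    R=cv2.Rodrigues(np.array(d['rvec'],float))[0];print(n,d['intrinsics'],d['k1'],-R.T@np.ravel(d['tvec']),R)
E
```

```text
pics
0.0 [0.16213505 0.65465351 0.2302629 ] [[-9.70678820e-01  2.40379878e-01 -3.77595774e-04]
 [ 2.40380159e-01  9.70677004e-01 -1.87944355e-03]
 [-8.52568765e-05 -1.91510258e-03 -9.99998163e-01]] 0.08532846216406895
top [[511.24089249   0.         328.27060367]
 [  0.         511.24089249 232.39630797]
 [  0.           0.           1.        ]] 0.02543386483761004 [ 0.53065612 -0.00117196  0.71900676] [[ 0.0186917  -0.99941123 -0.0287718 ]
 [-0.99509847 -0.01580073 -0.09761851]
 [ 0.09710642  0.03045543 -0.99480793]]
side [[541.41791579   0.         314.52217043]
 [  0.         541.41791579 245.15032524]
 [  0.           0.           1.        ]] -0.12060524668695169 [0.25880575 0.58578567 0.46979553] [[-0.87733073 -0.47950507 -0.01912239]
 [-0.23056539  0.45613337 -0.85952426]
 [ 0.4208686  -0.74967809 -0.5107371 ]]
```

View pics/top0.png

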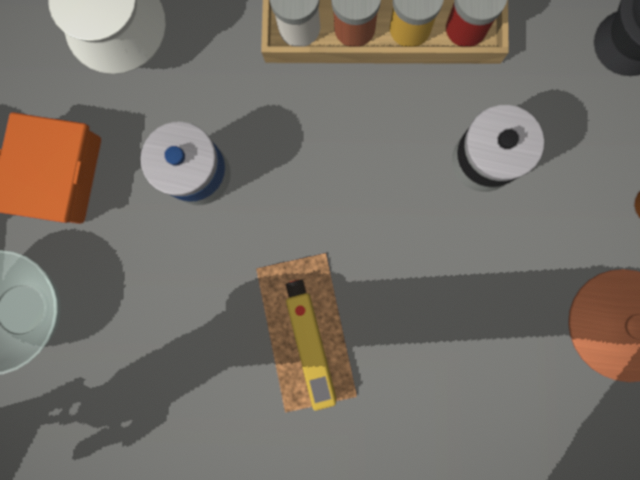

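View pics/side0.png

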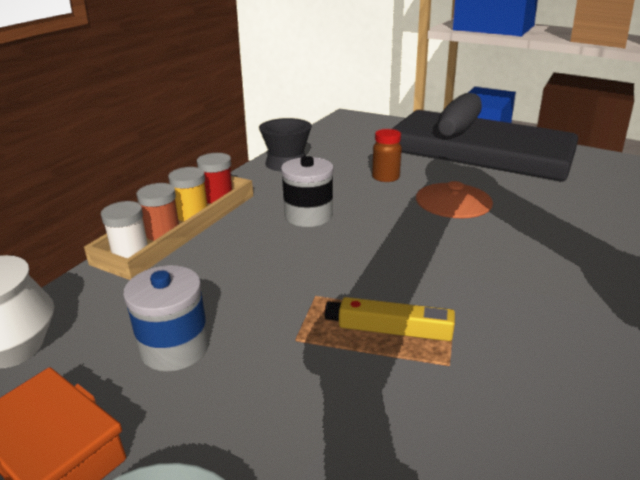

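The top view shows the thermometer from the nose at about (296,288) to the tail at (321,408). It lies on the mat, whose corners are (258,268), (326,254), (356,396) and (286,410). The black-knob canister's lid is at about (504,143) and the blue one's at (179,159). The side view agrees, with the black band at (307,190). Next I'll measure these.

```bash
cat > h.py <<'E'
import cv2,numpy as np
def cam(d):
    R=cv2.Rodrigues(np.array(d['rvec'],float))[0];return R,np.ravel(d['tvec'])
def rays(d,uv):
    # forward model: p = s*(1+k1 r^2): OpenCV radial model
    uv=np.asarray(uv,float).reshape(-1,1,2)
    s=cv2.undistortPointsIter(uv,d['intrinsics'],np.array([float(d['k1']),0,0,0]),None,None,(3,50,1e-10)).reshape(-1,2)
    return np.c_[s,np.ones(len(s))]
def onplane(d,uv,z):
    R,t=cam(d);c=-R.T@t;v=rays(d,uv)@R
    return c+v*((z-c[2])/v[:,2])[:,None]
def bydepth(d,uv):
    R,t=cam(d);uv=np.asarray(uv).reshape(-1,2)
    r=rays(d,uv);z=d['range_z'][uv[:,1].astype(int),uv[:,0].astype(int)]
    k=z>0
    return ((r*z[:,None]-t)@R)[k]
def mask(d,lo,hi,roi=None):
    m=cv2.inRange(cv2.cvtColor(d['pixels'],cv2.COLOR_BGR2HSV),np.array(lo),np.array(hi))
    if roi is not None:
        k=np.zeros_like(m);a,b,c,e=roi;k[b:e,a:c]=255;m&=k
    return m
def pts(m):
    v,u=np.nonzero(m);return np.c_[u,v]
E
cat > meas.py <<'E'
from h import *
def therm(d,roi,zt=0.036,name=''):
    m=mask(d,(20,110,60),(35,255,255),roi)
    m=cv2.morphologyEx(m,cv2.MORPH_CLOSE,np.ones((15,15)))
    c=max(cv2.findContours(m,cv2.RETR_EXTERNAL,cv2.CHAIN_APPROX_NONE)[0],key=cv2.contourArea).reshape(-1,2)
    P=onplane(d,c,zt)[:,:2]
    r=cv2.minAreaRect((P*1000).astype(np.float32));b=cv2.boxPoints(r)
    Z=bydepth(d,pts(m))
    print(name,'rect mm',r,'z pct',np.percentile(Z[:,2],[5,50,95]))
    return r,b,Z
E
python3 - <<'E'
from meas import *
T=dict(np.load('top0.npz'));S=dict(np.load('side0.npz'))
therm(T,(250,230,370,430),name='top');
_,_,Z=therm(S,(300,280,470,350),name='side')
k=Z[:,2]>0.031
print('side top-face depth rect',cv2.minAreaRect((Z[k][:,:2]*1000).astype(np.float32)))
# mat
m=mask(T,(3,60,30),(19,255,255),(240,240,380,425))|mask(T,(20,110,60),(35,255,255),(240,240,380,425))
m=cv2.morphologyEx(m,cv2.MORPH_CLOSE,np.ones((9,9)));m=cv2.morphologyEx(m,cv2.MORPH_OPEN,np.ones((5,5)))
c=max(cv2.findContours(m,1,2)[0],key=cv2.contourArea).reshape(-1,2)
r=cv2.minAreaRect((onplane(T,c,.004)[:,:2]*1000).astype(np.float32));print('mat',r,cv2.boxPoints(r).tolist())
# nose
for u,v in((296,280),(297,288)):print('nose',onplane(T,[(u,v)],.033))
# lids
for n,roi in(('black',(455,95,555,195)),('blue',(130,115,230,205))):
    a,b,cc,e=roi;uv=np.array([(u,v) for v in range(b,e) for u in range(a,cc)])
    P=bydepth(T,uv)
    zz=P[:,2];lid=P[(zz>.085)&(zz<.108)];zl=np.median(lid[:,2]);lid=P[abs(zz-zl)<.004]
    (x,y),rr=cv2.minEnclosingCircle((lid[:,:2]*1000).astype(np.float32))
    kn=P[zz>zl+.009]
    print(n,'lid z',zl,'circ',x,y,rr,'mean',lid.mean(0),'knob',kn.mean(0),kn[:,2].max(),len(kn))
    hsv=((0,0,0),(180,255,70)) if n=='black' else ((100,120,30),(130,255,255))
    P=bydepth(S,pts(mask(S,*hsv,(275,165,340,215) if n=='black' else (120,290,210,345))))
    P=P[(P[:,2]>.04)&(P[:,2]<.08)]
    A=np.c_[2*P[:,:2],np.ones(len(P))];q=np.linalg.lstsq(A,(P[:,:2]**2).sum(1),rcond=None)[0]
    print('  side band circle',q[:2],'r',np.sqrt(q[2]+q[0]**2+q[1]**2),len(P))
E
```

```text
top rect mm ((441.5132751464844, 39.80889892578125), (149.8192901611328, 33.63280487060547), 15.787556648254395) z pct [0.03226014 0.03661237 0.03883624]
side rect mm ((437.0388488769531, 61.46688461303711), (148.6023712158203, 65.24097442626953), 15.614792823791504) z pct [0.0084407  0.03187156 0.03708184]
side top-face depth rect ((442.02593994140625, 44.77619171142578), (149.91146850585938, 33.885528564453125), 15.514445304870605)
mat ((460.71209716796875, 49.079994201660156), (206.1723175048828, 101.38146209716797), 13.30398178100586) [[348.7276611328125, 74.68841552734375], [372.05731201171875, -23.972259521484375], [572.696533203125, 23.471572875976562], [549.3668823242188, 122.13224792480469]]
nose [[0.53291464 0.06184347 0.033     ]]
nose [[0.52230183 0.06023642 0.033     ]]
black lid z 0.10152291689808533 circ 706.3883666992188 -196.2014923095703 47.103816986083984 mean [ 0.70526404 -0.19500887  0.10154138] knob [ 0.70570924 -0.19504574  0.11621009] 0.12032380240450423 355
  side band circle [ 0.70787136 -0.192533  ] r 0.044802835155659956 975
blue lid z 0.10107078966013643 circ 681.8311157226562 206.61077880859375 47.005306243896484 mean [0.68034498 0.20590969 0.10109068] knob [0.68063465 0.20663962 0.11571583] 0.11904906234147979 303
  side band circle [0.68314597 0.2104959 ] r 0.04495565760908415 1748
```

The heights and sizes agree: lid at 0.101, knob at 0.116, bar 150×33 mm, lid radius 47 mm. The two cameras differ by 3–5 mm, so I'll average them. The grasp is planned from those values.

```bash
cat > plan.py <<'E'
import numpy as np
def Rt(yaw,sg):
    c,s=np.cos(yaw)*sg,np.sin(yaw)*sg
    return np.array([[c,s,0],[s,-c,0],[0,0,-1.]])
yaw0=np.radians(15.65); O=np.array([.4417,.0423])+.010*np.array([np.cos(yaw0),np.sin(yaw0)])
B=np.array([.7065,-.1938]); M=np.array([.463,.0505]); yawM=np.radians(13.5)
d=(B-O)/np.linalg.norm(B-O); yawA=np.arctan2(d[1],d[0]); A=B-.211*d
ZG=.007
E
python3 - <<'E'
from plan import *
from station import robot,sensors
print(O,A,np.degrees(yawA))
for sg in(1,-1):
    for p,y,z in((O,yaw0,.2),(O,yaw0,ZG),(A,yawA,ZG+.04),(A,yawA,.15),(M,yawM,ZG)):
        q=robot.ik([*p,z],Rt(y,sg));print(sg,z,None if q is None else np.round(q,2))
E
```

```text
[0.45132928 0.0449976 ] [ 0.55243969 -0.04962503] -43.10156354152395
1 0.2 [-0.91  0.16  0.81  2.11 -0.15  0.93 -1.31]
1 0.007 [-0.62  0.52  0.53  2.25 -0.55  0.5  -0.94]
1 0.047 [-0.74  0.81  1.11  2.02 -0.93  0.94 -1.45]
1 0.15 [-0.78  0.59  1.12  1.95 -0.63  1.01 -1.69]
1 0.007 [-0.61  0.53  0.52  2.22 -0.54  0.51 -1.01]
-1 0.2 [-0.58  0.14  0.43  2.09 -0.07  0.92  1.73]
-1 0.007 [-0.32  0.47  0.15  2.23 -0.16  0.45  1.81]
-1 0.047 [-0.39  0.56  0.54  2.   -0.44  0.69  1.24]
-1 0.15 [-0.49  0.42  0.66  1.94 -0.32  0.89  1.15]
-1 0.007 [-0.32  0.48  0.15  2.21 -0.15  0.46  1.75]
```

Run:
```python
from plan import *
from station import robot,sensors,cams
import cv2
R=Rt(yaw0,-1)
robot.goto([*O,.2],R)
robot.servo_line([*O,.075],max_speed=.15)
for n in('top','side'):cv2.imwrite(f'pics/{n}1.png',cams.snapshot(n)['pixels'])
s=sensors.get_state();print(s['time_s'],s['tcp_pos'],s['wrist_force'])
```

```text
3.5833 [0.45210607 0.04516139 0.07584043] [ 0.18188335 -0.87591964 -0.25955257]
```

View pics/side1.png

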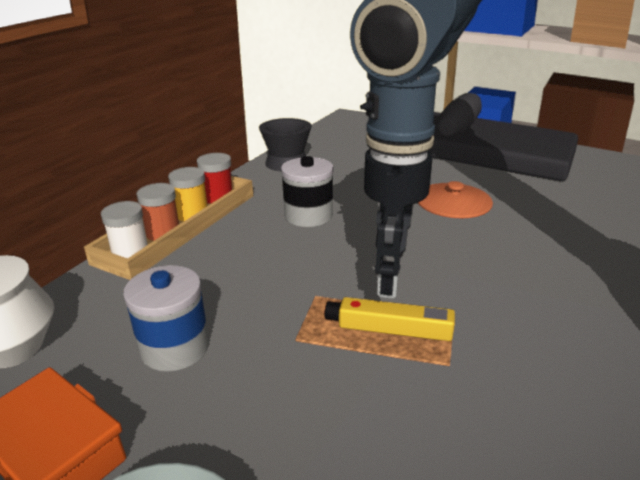

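The open fingers at (388,290) are over the middle of the bar, and the jaws span its width. I'll descend, grip and lift.

Run:
```python
from plan import *
from station import robot,sensors,cams
import cv2
def p(t):
    s=sensors.get_state();print(t,round(s['time_s'],2),s['tcp_pos'].round(4),s['wrist_force'].round(1),round(s['gripper_width'],4))
print(robot.servo_line([*O,ZG],max_speed=.06,force_limit=12));p('down')
robot.set_gripper(0.0,45);p('grip')
robot.servo_line([*O,.10],max_speed=.1);p('lift')
robot.pause(.2)
for n in('top','side'):
    d=cams.snapshot(n);cv2.imwrite(f'pics/{n}2.png',d['pixels']);np.savez(f'{n}2.npz',**d)
```

```text
False
down 4.87 [0.4516 0.0451 0.0073] [-0.2  0.2 -0.5] 0.0857
grip 5.41 [0.4516 0.045  0.0073] [-0.6  0.3  4.6] 0.0314
lift 6.49 [0.4508 0.0449 0.0995] [ 0.3  0.8 -2.1] 0.0312
```

View pics/side2.png

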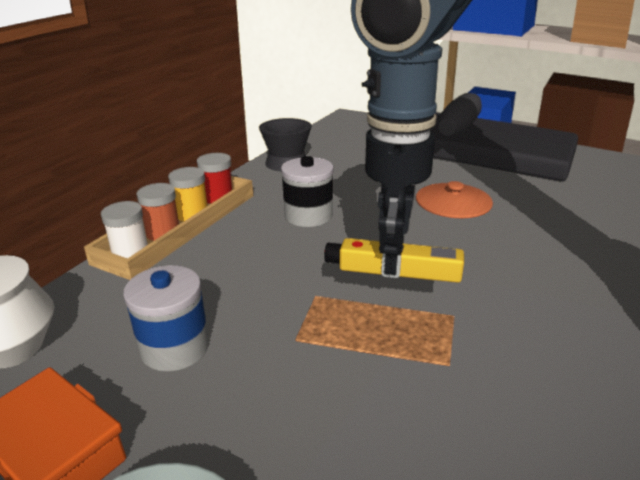

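It's held level at the middle and clear of the mat, which is fully visible at (301–454, 298–358). I'll remeasure the mat, then go to the aiming pose.

Run:
```python
from meas import *
from plan import *
from station import robot,sensors,cams
S=dict(np.load('side2.npz'))
m=mask(S,(3,60,30),(19,255,255),(290,285,470,370));m=cv2.morphologyEx(m,cv2.MORPH_CLOSE,np.ones((9,9)));m=cv2.morphologyEx(m,cv2.MORPH_OPEN,np.ones((5,5)))
c=max(cv2.findContours(m,1,2)[0],key=cv2.contourArea).reshape(-1,2)
print('mat side',cv2.minAreaRect((onplane(S,c,.004)[:,:2]*1000).astype(np.float32)))
therm(S,(325,235,470,285),zt=.128,name='held side')
R=Rt(yawA,-1)
robot.servo_line([*A,.10],rot=R,max_speed=.1)
robot.servo_line([*A,ZG+.04],max_speed=.08)
robot.pause(.1)
for n in('top','side'):
    d=cams.snapshot(n);cv2.imwrite(f'pics/{n}3.png',d['pixels']);np.savez(f'{n}3.npz',**d)
s=sensors.get_state();print(round(s['time_s'],2),s['tcp_pos'],s['orientation'].round(3),s['wrist_force'],A)
```

```text
mat side ((464.5138244628906, 54.730140686035156), (201.228515625, 105.91728210449219), 13.393827438354492)
held side rect mm ((400.3429870605469, 56.33378219604492), (74.67398834228516, 75.57966613769531), 15.358203887939453) z pct [0.09845232 0.11951432 0.12849616]
9.33 [ 0.55285878 -0.04963417  0.04751356] [[-0.73   0.683  0.001]
 [ 0.683  0.73   0.   ]
 [-0.001  0.001 -1.   ]] [ 0.12018811  0.26663938 -2.09845214] [ 0.55243969 -0.04962503]
```

View pics/side3.png

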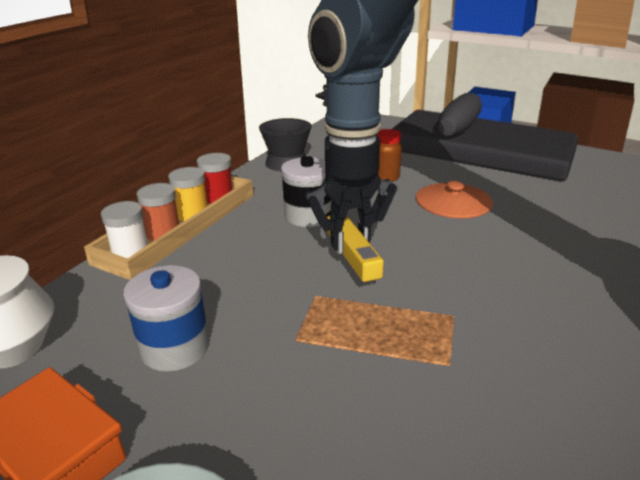

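View pics/top3.png

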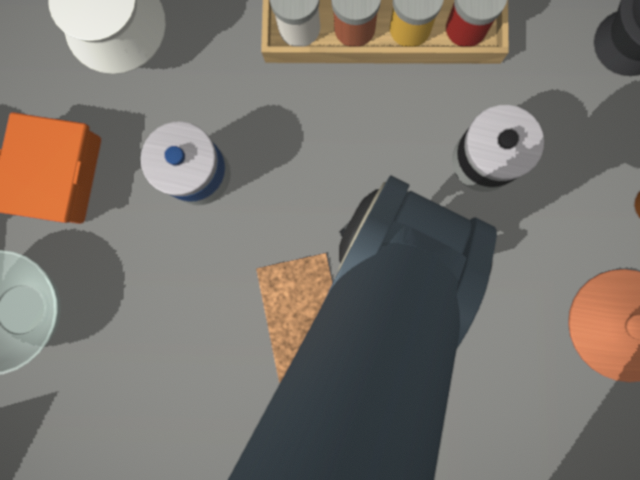

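In the side view the thermometer's tail is at (370,270), pointing at the black-band canister, which hasn't moved. From above, the arm hides the thermometer. I'll check its tilt and axis using the side depth.

Run:
```python
from meas import *
from plan import *
S=dict(np.load('side3.npz'))
m=mask(S,(20,110,60),(35,255,255),(320,215,390,290))
# grey display fills in
m=cv2.morphologyEx(m,cv2.MORPH_CLOSE,np.ones((13,13)))
P=bydepth(S,pts(m)); n=np.array([-d[1],d[0]])
q=np.c_[(P[:,:2]-A)@d,(P[:,:2]-A)@n,P[:,2]]
print('along,across,z pct',np.percentile(q,[2,50,98],axis=0).round(4))
t=q[(q[:,2]>.068)&(q[:,2]<.084)]
for a in np.arange(-.09,.04,.015):
    k=t[(t[:,0]>=a)&(t[:,0]<a+.015)]
    if len(k)>15: print(round(a,3),len(k),'top z',np.median(k[:,2]).round(4),'across',np.percentile(k[:,1],[5,50,95]).round(4))
```

```text
along,across,z pct [[-0.0865 -0.0136  0.0438]
 [-0.0434  0.0087  0.075 ]
 [ 0.0479  0.0363  0.1021]]
-0.09 199 top z 0.074 across [-0.0114  0.0035  0.017 ]
-0.075 147 top z 0.0758 across [-0.0103  0.0053  0.0174]
-0.06 138 top z 0.0757 across [-0.0111  0.0046  0.0176]
-0.045 129 top z 0.0755 across [-0.0099  0.0055  0.0176]
-0.03 130 top z 0.0754 across [-0.0107  0.005   0.0176]
-0.015 132 top z 0.0757 across [-0.0117  0.0065  0.0287]
0.0 88 top z 0.0758 across [-0.0132  0.0001  0.0302]
0.015 56 top z 0.0756 across [-0.012  -0.0035  0.0047]
0.03 29 top z 0.0757 across [-0.0119 -0.0069 -0.0017]
```

It's level: top at 0.0757 along the whole bar (0.076 expected), tail at −86 mm, and the axis within about 3 mm. Next I'll hold, then return to the mat.

Run:
```python
from plan import *
from station import robot,sensors,cams
import cv2
def p(t):
    s=sensors.get_state();print(t,round(s['time_s'],2),s['tcp_pos'].round(4),s['wrist_force'].round(1),round(s['gripper_width'],4))
robot.pause(2.3);p('held')
M=np.array([.4635,.0515])
robot.servo_line([*A,.10],max_speed=.1)
robot.servo_line([*M,.10],rot=Rt(yawM,-1),max_speed=.1)
robot.servo_line([*M,.03],max_speed=.1)
hit=robot.servo_line([*M,ZG+.001],max_speed=.03,force_limit=6);p(('down',hit))
robot.pause(.4)
for n in('top','side'):
    d=cams.snapshot(n);cv2.imwrite(f'pics/{n}4.png',d['pixels']);np.savez(f'{n}4.npz',**d)
```

```text
held 11.63 [ 0.5524 -0.0496  0.047 ] [-0.4 -0.5 -1.7] 0.0311
('down', False) 15.55 [0.4636 0.0515 0.008 ] [ 0.2 -0.4 -1.6] 0.0313
```

View pics/side4.png

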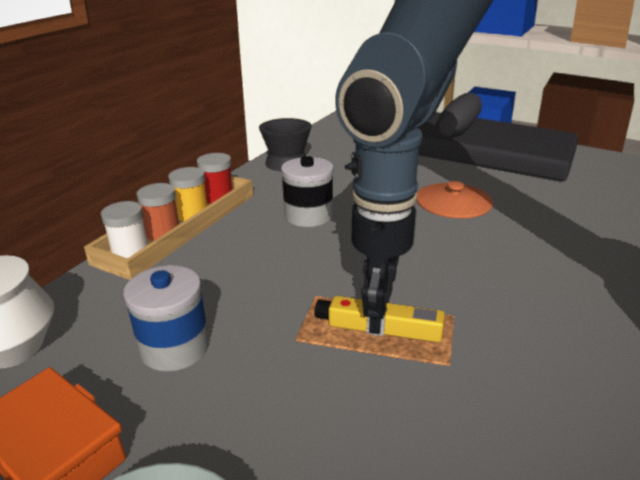

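The thermometer is centred on the mat, flat, still gripped and about 1 mm up. I'll lower the last bit, release and retreat.

Run:
```python
from plan import *
from meas import *
from station import robot,sensors,cams
M=np.array([.4635,.0515])
print(robot.servo_line([*M,ZG],max_speed=.01,force_limit=5))
robot.pause(.2)
robot.set_gripper(.085)
robot.servo_line([*M,.2],max_speed=.12)
q=sensors.get_state()['joint_positions'].copy();q[0]-=.9
robot.goto_joints(q);robot.pause(.5)
for n in('top','side'):
    D=cams.snapshot(n);cv2.imwrite(f'pics/{n}5.png',D['pixels']);np.savez(f'{n}5.npz',**D)
T=dict(np.load('top5.npz'))
therm(T,(250,230,370,430),name='top')
m=mask(T,(3,60,30),(35,255,255),(240,240,380,425))
m=cv2.morphologyEx(m,cv2.MORPH_CLOSE,np.ones((9,9)));m=cv2.morphologyEx(m,cv2.MORPH_OPEN,np.ones((5,5)))
c=max(cv2.findContours(m,1,2)[0],key=cv2.contourArea).reshape(-1,2)
print('mat',cv2.minAreaRect((onplane(T,c,.004)[:,:2]*1000).astype(np.float32)))
for n,roi in(('black',(455,95,555,195)),('blue',(130,115,230,205))):
    a,b,cc,e=roi;P=bydepth(T,np.array([(u,v) for v in range(b,e) for u in range(a,cc)]))
    print(n,P[abs(P[:,2]-.1013)<.004].mean(0))
s=sensors.get_state();print(s['time_s'],s['tcp_pos'],s['wrist_force'])
```

```text
False
top rect mm ((453.5171813964844, 46.903892517089844), (150.24252319335938, 33.81404113769531), 13.793487548828125) z pct [0.03093579 0.03643641 0.03864002]
mat ((463.246826171875, 49.60273742675781), (200.8810272216797, 101.67017364501953), 13.438302040100098)
black [ 0.70514115 -0.19505071  0.10151274]
blue [0.68034753 0.20614106 0.10110379]
20.925 [0.24761032 0.39467716 0.1994091 ] [-0.0934584   0.47603094  0.12274592]
```

View pics/top5.png

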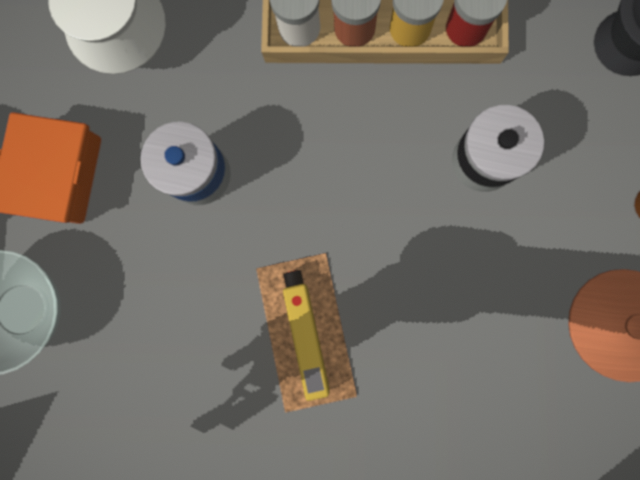

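The thermometer lies on the middle of the mat, from its nose at (293,278) to its tail at (315,397), display up. Its origin is within about 1 mm of the mat's centre in this view, its top is at 0.036 m, and the canisters haven't moved.

```bash
python3 -c "
from station import ticket
print(ticket.sign_off())"
```

```text
the job is handed in; nothing more can be done
None
```

The thermometer is back on the middle of the cork mat and the job is handed in at about 21 s of the 40 s. The hand-in gave no verdict.

- **Measuring:** I gripped the thermometer across its middle and held it aimed at the middle of the black band. By plan, the window was 80 mm from the band's surface and 60 mm above the granite. It stayed there for 2.3 s.
- **Check while aimed:** The side camera showed it level, with the top at 75.7 mm along the bar (76 mm expected). The line of sight was about 3 mm off centre. The arm blocked the top view here, so only the side camera confirmed the aim.
- **Check after release:** It lies flat with its display up, and its middle is about 1 mm from the mat's centre. Both canisters are within 0.3 mm of where they started, and the arm is clear.
- **Disagreement:** The two cameras differed by 3–5 mm in sideways position. I used averages of the two, and the difference is well within the allowed tolerances.

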